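Load the drive unit into the test fixture and latch the cover

TASK

Put the small finned drive unit into the test fixture so that it sits flat on its two locating pins, connector end (the end with the bigger hole) towards the hinge. Then bring the hinged cover fully down over it and swing the hook up until it rests in its catch on the cover's stud. Leave the larger unit, the wooden blocks, the screwdriver and the cup where they are.

Things in the scene. Friction and masses are not known exactly. Their poses are not given: they have to be found in the camera images.
- unit: small drive unit, 0.22 kg, flat on the bench: aluminium base plate 116 x 46 x 5 mm, on its middle a dark finned body 66 x 46 mm, as wide as the plate; 34 mm high in all. Each bare end of the plate has a through hole. Origin: centre of the underside; x along the length to the end with the big hole and a white connector block (36 x 14 mm, 6 mm out from the body), z up. Grip it across its width (y)
- unit_big_hole (a point): centre of the unit's big hole (11.5 mm) at the underside, 46 mm from the unit's origin on +x
- unit_small_hole (a point): centre of the unit's small hole (8.5 mm) at the underside, 46 mm from the unit's origin on -x
- fixture: bench-top test fixture, fixed: grey housing 170 (x) x 210 (y) mm, top at 54 mm; origin under its centre. Its front, with hook and cover handle, looks to -x; the cover's hinge runs along y at x = +76 mm, 110 mm high. Mid-top, two black pads (24 x 46 mm, 60 mm high) carry the unit, each with an upright steel pin. Rests for the cover, 102 mm high, stand at x = -70, y = +-95 mm
- pin_big (a point): foot of the big locating pin at the height of the pads (60 mm above the bench), 46 mm from the fixture's centre towards the hinge; pin 9 mm thick, tapered, 14 mm high. When the unit is seated its big hole's centre is here; axes as the fixture's
- pin_small (a point): foot of the small locating pin (6 mm thick, tapered, 14 mm high), at pad height, 46 mm from the centre towards the front; axes as the fixture's
- cover (a joint): cover angle: 0 fully down (level), grows as it opens, at most 2.0 rad (leaning back). Friction hinge (about 0.55 N m; some 3 to 6 N at the handle): the cover, 0.5 kg, stays where it is left. A frame 12 mm thick, 210 mm wide, reaching 152 mm from the hinge, with a clear plate; four push rods below stop 1.5 mm above a seated unit, so it cannot close on an unseated one
- cover_hinge (a point): middle of the cover's hinge axis; its y axis lies along the hinge, its -x axis points from the hinge along the cover to the handle
- cover_handle (a point): middle of the cover's black bar handle: round bar 12 mm thick along the hinge direction, 84 mm between the centres of its end posts, 45 mm in front of the cover's front edge, 197 mm from the hinge axis and 60 mm to the fixture's -y of the hinge's middle (the hook's stud is 15 mm to its +y)
- hook (a joint): hook angle: 0 upright with its mouth round the cover's stud (closed, a stop), grows as it leans away towards the fixture's +y, at most 0.9 rad. Friction holds it where it is left (about 0.07 N m: 1 N at the knob moves it). Steel plate hook, 6 mm thick, on the fixture's front, turning in the plane of the front face; it only goes in with the cover down, else its jaw stands in the stud's way
- hook_pivot (a point): hook's pivot on the fixture's front face, 35 mm above the bench; the stud of the closed cover (10 mm thick) is 75 mm straight above it
- hook_knob (a point): a point in the hook's black knob, 20 mm in front of the hook plate's middle; knob 14 mm thick, out to 37 mm in front along the fixture's -x. 95 mm from the pivot: 12 mm to +y of it and 94 mm above it when closed. Push it from the fixture's +y side or pinch it, and follow its arc about the pivot: it rises as it swings, and fingers pushed dead level against it can bind
- large_unit: the larger drive unit, not to be tested: 150 x 74 mm base plate without holes, finned dark body 66 mm wide, 47 mm high in all; origin under its centre, long axis x
- block0: wooden play block, 45 mm cube; origin under its centre
- block1: wooden play block, 45 mm cube; origin under its centre
- block2: wooden play block, 45 mm cube; origin under its centre
- screwdriver: screwdriver, 180 mm, lying on the bench along its x axis
- cup: paper cup, 76 mm across, 90 mm high; origin under its centre
Mind the look-alikes: they are no part of the job. What is shaped like the unit but green or yellow is not meant.

How it is judged:
On the way, in this order (a step that is already met when the one before it is completed fails the run):
1. the unit sits flat on the pads over both pins, the right way round, with the cover still open (horizontal distance between unit_big_hole and pin_big below 0.003 m and horizontal distance between unit_small_hole and pin_small below 0.003 m and z of unit_big_hole in the frame of pin_big below 0.002 m and z of unit_small_hole in the frame of pin_small below 0.002 m and value of joint cover above 1 rad), for 0.2 s.
2. the cover is fully down over the seated unit (horizontal distance between unit_big_hole and pin_big below 0.003 m and horizontal distance between unit_small_hole and pin_small below 0.003 m and z of unit_big_hole in the frame of pin_big below 0.002 m and z of unit_small_hole in the frame of pin_small below 0.002 m and value of joint cover below 0.03 rad), for 0.2 s.
3. the hook is swung up into its catch on the stud (value of joint cover below 0.03 rad and value of joint hook below 0.06 rad), for 0.2 s.
At the end, for the whole second after the job is handed in: The unit rests on the pads over both pins, big hole on big pin (each hole within 3 mm of its pin, no more than 2 mm above the pads), the cover is within 0.03 rad of fully down and the hook within 0.06 rad of its upright stop (all of step 3 and horizontal distance between unit_big_hole and pin_big below 0.003 m and horizontal distance between unit_small_hole and pin_small below 0.003 m and z of unit_big_hole in the frame of pin_big below 0.002 m and z of unit_small_hole in the frame of pin_small below 0.002 m and linear speed of unit below 0.02 m/s); the robot touches nothing.
It fails at once if a bystander (larger unit, blocks, screwdriver, cup) was shifted by more than 30 mm (distance of any of large_unit, block0, block1, block2, screwdriver, cup from where it was at the start of the episode above 0.03 m).
It also fails if it takes over 72 s, if anything falls off the work surface, if the arm or the gripper's body presses on something with over 40 N, if the wrist force passes 120 N, or if a joint passes its speed limit or range.

ROBOT

A 6-joint arm with a two-finger parallel gripper is mounted at the origin on the work surface. World frame = base frame: x ahead of the robot, y to its left, z up, the work surface at z = 0. Lengths are in m, angles in rad, forces in N, time in s.
With the tool pointing down it reaches from about 0.325 to 0.9 m from the base axis. Payload 6.1 kg.
Tool frame: the origin (TCP) lies between the finger pads; the fingertips stand manip.tcp_to_tips ahead of it and the grasp point (between the pads) lies 5 mm behind it (manip.tcp_to_tips is the distance from the TCP to the fingertips, in m); z points along the fingers, y is the line along which they close (so a half turn about z gives the same grasp; the last joint's range is limited). The gripper opens to 87 mm and grips with 3 to 60 N. Pads are 19 mm wide; open, the fingers measure 117 mm over their backs; the gripper's body (75 mm by 190 mm) begins 51 mm behind the grasp point.
Start: joints at [-0.126, 0.22, 1.526, -0, 1.395, -0.126], TCP at [0.625, -0, 0.237] pointing down, gripper open.
Joint ranges: [-2.98, 2.98], [-0.91, 2.08], [0.09, 2.57], [-1.24, 4.39], [0.2, 2.65], [-2.68, 2.68]. Speed limits (rad/s): [2.57, 2.57, 3.01, 3.14, 3.14, 3.14].

INTERFACE

Orientations are given as a 3x3 rotation matrix whose columns are the frame's x, y, z axes.
In Python, from bench import manip gives the robot as it stands.
- The arm moves only by the shell command python3 -m creep 'ROWS' [FORCE]. ROWS is JSON, a list that holds one entry, the list of rows, each a list of 5 numbers: the shift along the tool's x, y, z in cm, then the turn about the tool's z in rad, then the closure in counts, from 0 (fully open) to 255 (shut). A call has 1 to 20 rows; each row is the pose to reach, as a shift and turn from the pose commanded when the call began, along the tool's axes at that moment; what a row does not reach only later rows make up. A row lasts 1/10 s, in which the tool goes at most 50 mm and 8.59 degrees, less where a joint would pass 70% of its speed; a pose out of reach is approached as far as the arm can. A call with a gripper value outside its range is refused whole. The fingers move at their own pace and stop on an object; FORCE is the grip in N (left out, the last holds). Time passes only in rows, so rows that repeat a pose let the fingers close. It gives the time, the measured TCP pose, the force, the opening and the grip force at its end, in the units of the state.
- manip.get_obs(): the state, without advancing time (a new reading comes with each control period).
- manip.capture(name): name is "scene" or "side" or "wrist"; returns a dict with "image" (384x512x3 uint8, red, green, blue), "depth" (384x512 float32, m along the optical axis (not along the pixel's ray), 0 where there is no reading), "fx", "fy", "cx", "cy" (pixels), "distortion" ([k1, k2, p1, p2, k3] as OpenCV has them; the pictures are not rectified), "origin" and "rotation" of the camera in the world; the wrist camera has in their place "tool_from_camera" (4x4, takes a point from camera to tool coordinates, whose origin is the TCP and whose axes are the flange's). Camera axes: x right, y down, z forward; pixel columns grow to the right and rows downward; lengths in m; the calibration is good to about 2 mm. A picture is of the moment at which its call begins: read the wrist's pose just before it.
- manip.job_done(): hands the job in; it is judged then, once.
Trained networks look in the newest picture that a camera, given by its name, has taken for a name from the list of things; names that differ only in an ending like _2 or _b are one class to them, and where a whole thing is asked for, a point or a joint stands for the part that bears it (a point fixed in the world has none). Each returns a list of dicts, best first, with "conf" (0 to 1); they miss things now and then, are a little off and sometimes report something else, mostly with a low value. They report only what shows in the picture. A call takes as long as a camera call. They do not tell look-alikes from the thing itself.
- manip.search_frame(label, camera): "uv" ([column, row] in pixels, amid what is visible of it).
- manip.cut_out(label, camera): "region" (384x512 bool, what is visible of it) and "uv" ([column, row] in pixels, amid what is visible of it).
The state is a dict: "t": time; "q": joint angles; "qvel": joint speeds; "joint_torque": joint torques, N m; "eef_pos": TCP position; "tcp_rot": TCP orientation; "contact_force": force on the tool from outside, world axes, zero at the start; "ft_torque": the same for the moment, N m; "finger_gap": finger opening in m; "gripper_force": force on a finger pad.
Only numpy, scipy, OpenCV 4.12 (cv2) and the standard library are available. Lean on these libraries where they do the work, as an engineer would, in place of code of your own. Each camera call takes 0.05 s, during which the arm holds its last target. There are 200 camera calls.

## Working session

There is one attempt and no reset: what is moved stays moved. The work goes in short steps, Python scripts to look and compute and a shell command to move; the robot and the scene stay as the last step left them, time stands still between calls to the robot, and variables do not carry over. Pictures are saved under pics/ and viewed, at most 13 in all, crops included, and the job is handed in when it is done.

```bash
ls; mkdir -p pics; cat > h.py <<'E'
import numpy as np, cv2
from bench import manip
def K(c): return np.array([[c['fx'],0,c['cx']],[0,c['fy'],c['cy']],[0,0,1.]])
def pose(c,o=None):
    if 'origin' in c: return np.array(c['rotation']),np.array(c['origin'])
    T=np.array(c['tool_from_camera']);R=np.array(o['tcp_rot']);return R@T[:3,:3],R@T[:3,3]+np.array(o['eef_pos'])
def cloud(c,o=None):
    R,t=pose(c,o);h,w=c['depth'].shape
    u,v=np.meshgrid(np.arange(w),np.arange(h))
    n=cv2.undistortPoints(np.stack([u,v],-1).reshape(-1,1,2).astype(np.float64),K(c),np.array(c['distortion'],float)).reshape(-1,2)
    z=c['depth'].reshape(-1,1)
    P=np.hstack([n,np.ones((len(n),1))])*z
    W=P@R.T+t; W[z[:,0]<=0]=np.nan
    return W.reshape(h,w,3)
def proj(P,c,o=None):
    R,t=pose(c,o);Pc=(np.atleast_2d(P)-t)@R
    return cv2.projectPoints(Pc,np.zeros(3),np.zeros(3),K(c),np.array(c['distortion'],float))[0].reshape(-1,2)
def ray(uv,z,c,o=None):
    R,t=pose(c,o);n=cv2.undistortPoints(np.array(uv,float).reshape(-1,1,2),K(c),np.array(c['distortion'],float)).reshape(-1,2)
    d=np.hstack([n,np.ones((len(n),1))])@R.T
    return t+d*((z-t[2])/d[:,2])[:,None]
def save(c,n): cv2.imwrite('pics/'+n,c['image'][...,::-1])
E
python3 - <<'E'
from h import *
ims=[]
print(manip.tcp_to_tips, {k:np.round(v,3) for k,v in manip.get_obs().items()})
for n in['scene','side']:
    o=manip.get_obs();c=manip.capture(n);ims.append(c['image']);W=cloud(c,o)
    print(n,np.round(pose(c,o)[1],3))
    for l in['unit','fixture','cover','hook','cover_handle','hook_knob','large_unit','block0','screwdriver','cup']:
        for d in manip.cut_out(l,n)[:3]:
            r=d['region'];print(l,round(d['conf'],2),np.round(d['uv']),r.sum(),np.round(np.nanmedian(W[r],0),3))
cv2.imwrite('pics/a.png',cv2.resize(np.vstack([ims[0],ims[1]])[...,::-1],(448*1,672))[:600] if 0 else np.hstack([cv2.resize(i,(400,300)) for i in ims])[...,::-1])
cv2.imwrite('pics/b.png',cv2.resize(ims[0],(800,600))[...,::-1]);cv2.imwrite('pics/c.png',cv2.resize(ims[1],(800,600))[...,::-1])
E
```

```text
pics
0.014 {'t': np.float64(0.0), 'q': array([-0.126,  0.221,  1.528, -0.   ,  1.395, -0.126]), 'qvel': array([ 0.002, -0.002,  0.   ,  0.002, -0.001, -0.   ]), 'joint_torque': array([ -0.   , -49.461, -38.738,   0.07 ,   0.057,  -0.   ]), 'eef_pos': array([0.624, 0.   , 0.235]), 'tcp_rot': array([[-0.   ,  1.   , -0.002],
       [ 1.   ,  0.   ,  0.   ],
       [ 0.   , -0.002, -1.   ]]), 'contact_force': array([-0.742,  0.292, -0.201]), 'ft_torque': array([ 0.009, -0.021, -0.013]), 'gripper_force': np.float64(0.0), 'finger_gap': np.float64(0.087)}
scene [0.924 0.59  1.194]
unit 0.58 [248. 119.] 265 [ 0.323 -0.269  0.025]
unit 0.43 [201. 161.] 63 [ 0.571 -0.195  0.03 ]
fixture 0.96 [243. 192.] 3425 [0.551 0.08  0.055]
cover 0.63 [261. 188.] 1169 [0.543 0.114 0.213]
hook 0.37 [236. 165.] 63 [ 0.497 -0.082  0.07 ]
hook 0.3 [311. 294.] 268 [0.554 0.418 0.042]
cover_handle 0.93 [259. 190.] 1045 [0.544 0.116 0.217]
hook_knob 0.6 [233. 172.] 42 [ 0.504 -0.081  0.064]
hook_knob 0.38 [242. 191.] 3428 [0.551 0.079 0.055]
large_unit 0.86 [153. 155.] 773 [ 0.703 -0.308  0.04 ]
block0 0.7 [329.
[... 267 characters left out ...]
. 269.] 853 [ 0.556 -0.216  0.024]
unit 0.87 [306. 325.] 1095 [ 0.445 -0.343  0.026]
unit 0.74 [250. 343.] 1043 [ 0.312 -0.311  0.027]
fixture 0.88 [251. 196.] 7930 [0.517 0.073 0.077]
cover 0.77 [240. 157.] 3525 [0.518 0.1   0.189]
hook 0.56 [264. 232.] 216 [ 0.48  -0.09   0.107]
cover_handle 0.67 [240. 157.] 3357 [0.517 0.1   0.19 ]
hook_knob 0.63 [263. 231.] 231 [ 0.481 -0.09   0.106]
large_unit 0.71 [386. 280.] 1962 [ 0.683 -0.343  0.042]
block0 0.75 [184. 162.] 219 [0.446 0.363 0.038]
block0 0.72 [167. 141.] 234 [0.442 0.488 0.033]
block0 0.55 [202. 144.] 146 [0.536 0.406 0.042]
screwdriver 0.57 [358. 249.] 302 [ 0.702 -0.217  0.021]
screwdriver 0.36 [241. 156.] 3499 [0.518 0.1   0.189]
```

View pics/b.png

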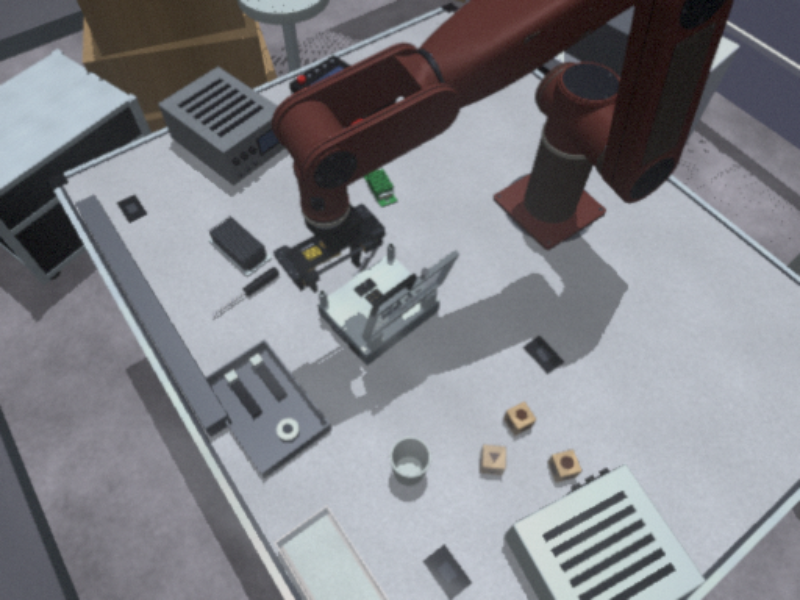

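View pics/c.png

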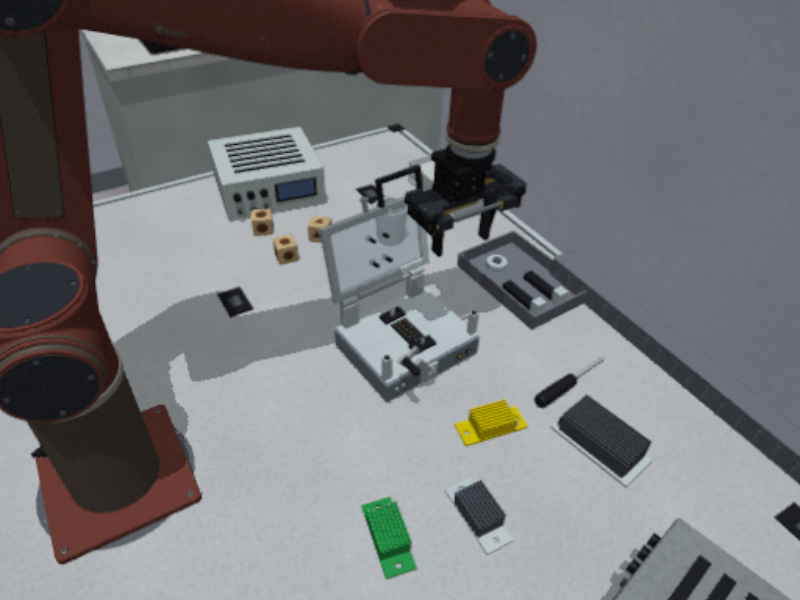

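The side view shows the dark unit at about (480,512) in the 800x600 picture, between the green and yellow look-alikes. The fixture is at (410,340) with its front towards world -y, the cover open and the hook at (415,362) leaning to the left. Next I'll fit the poses.

```bash
python3 - <<'E'
from h import *
c=manip.capture('side');W=cloud(c);save(c,'s0.png')
cv2.imwrite('pics/unit.png',np.hstack([cv2.resize(c['image'][300:360,270:345],(400,320),interpolation=2),cv2.resize(c['image'][180:265,200:320],(400,320),interpolation=2)])[...,::-1])
def rect(P): 
    (x,y),(w,h),a=cv2.minAreaRect(P[:,:2].astype(np.float32));return np.round([x,y,w,h,a],4)
Z=W[...,2];
def sel(xc,yc,r,z0,z1): return W[(np.hypot(W[...,0]-xc,W[...,1]-yc)<r)&(Z>z0)&(Z<z1)]
P=sel(.445,-.343,.075,.028,.04);print('body top',rect(P),len(P),np.median(P,0))
for d in manip.cut_out('unit','side'):
    if abs(d['uv'][0]-306)<12 and abs(d['uv'][1]-325)<12:
        P=W[d['region']];P=P[~np.isnan(P[:,0])];print('unit',rect(P))
P=sel(.56,.06,.16,.048,.058);print('fix top',rect(P),len(P),np.median(P[:,2]))
P=sel(.56,.06,.16,.09,.107);print('z~.1',len(P));
for p in P[::max(1,len(P)//30)]:print(np.round(p,3),end=' ')
# cover plane
for d in manip.cut_out('cover','side')[:1]:
    P=W[d['region']];P=P[(P[:,2]>.13)&(P[:,2]<.5)];P=P[~np.isnan(P[:,0])]
    m=np.median(P,0);
    for _ in range(5):
        u,s,v=np.linalg.svd(P-P.mean(0),full_matrices=False);P=P[abs((P-P.mean(0))@v[2])<.01]
    print('\ncover n',v[2],P.mean(0),P.max(0),P.min(0))
print(manip.get_obs()['t'])
c=manip.capture('wrist');print(np.round(c['tool_from_camera'],3),c['fx'])
E
```

```text
body top [ 4.48800e-01 -3.32200e-01  6.72000e-02  4.79000e-02  8.60644e+01] 496 [ 0.44735733 -0.332817    0.03220525]
unit [ 4.51600e-01 -3.31900e-01  1.18100e-01  5.55000e-02  8.96293e+01]
fix top [5.3160e-01 3.2000e-03 2.0830e-01 1.8020e-01 5.6809e+00] 2485 0.05337632536717718
z~.1 153
[0.614 0.085 0.107] [0.602 0.082 0.106] [0.592 0.083 0.106] [0.609 0.081 0.1  ] [0.597 0.085 0.099] [0.615 0.085 0.091] [0.59  0.08  0.101] [0.61  0.083 0.091] [0.595 0.081 0.095] [0.589 0.082 0.093] [0.532 0.081 0.106] [0.488 0.077 0.105] [0.462 0.072 0.105] [0.455 0.071 0.105] [0.445 0.07  0.107] [0.461 0.07  0.099] [0.44  0.071 0.104] [0.454 0.069 0.099] [0.436 0.077 0.097] [0.449 0.071 0.097] [0.464 0.07  0.09 ] [0.447 0.068 0.096] [0.437 0.072 0.093] [ 0.629 -0.051  0.105] [0.438 0.069 0.091] [ 0.629 -0.055  0.105] [ 0.629 -0.049  0.096] [ 0.639 -0.057  0.098] [ 0.632 -0.058  0.098] [ 0.629 -0.058  0.095] [ 0.627 -0.056  0.091] 
cover n [-0.08781591  0.97385363 -0.20951723] [0.51486541 0.10178704 0.20080608] [0.62900373 0.13597578 0.30975285] [0.4172635  0.07193414 0.13000246]
1.25
[[-0.    -0.955 -0.297  0.082]
 [ 1.    -0.     0.001  0.001]
 [-0.001 -0.297  0.955 -0.147]
 [ 0.     0.     0.     1.   ]] 271.8952402324629
```

View pics/unit.png

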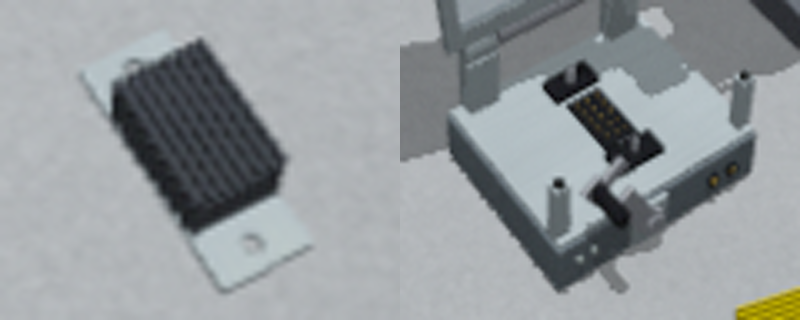

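The left crop shows the unit with its near end bare, a hole and no connector, so its big-hole end should point to about world +y. The wrist camera can confirm that. The right crop shows the pads and pins, the two cover rests, and the hook leaning left. I'll move above the unit.

```bash
python3 -m creep '[[[-4,-2,0,0,0],[-8,-4,0,0,0],[-12,-6,0,0,0],[-16,-8,0,0,0],[-20,-11,0,0,0],[-24,-14,2,0,0],[-28,-16,4,0,0],[-30,-17.5,6,0,0],[-30,-17.5,8,0,0],[-30,-17.5,8,0,0],[-30,-17.5,8,0,0],[-30,-17.5,8,0,0]]]'
python3 - <<'E'
from h import *
o=manip.get_obs();c=manip.capture('wrist');W=cloud(c,o);print(np.round(o['eef_pos'],4),o['t'])
cv2.imwrite('pics/w1.png',cv2.resize(c['image'],(800,600))[...,::-1])
for l in['unit','unit_big_hole','unit_small_hole']:
    for d in manip.cut_out(l,'wrist')[:3]:
        P=W[d['region']];P=P[~np.isnan(P[:,0])];print(l,round(d['conf'],2),np.round(d['uv']),len(P),np.round(np.median(P,0),4),np.round(cv2.minAreaRect(P[:,:2].astype(np.float32))[0],4),cv2.minAreaRect(P[:,:2].astype(np.float32))[1:])
        if l=='unit':
            B=P[P[:,2]>.029];print(' body',np.round(np.median(B[:,2]),4),cv2.minAreaRect(B[:,:2].astype(np.float32)))
            q=P[(P[:,2]<.012)];print(' plate z',np.median(q[:,2]))
        else: print(ray(d['uv'],.005,c,o))
E
```

```text
t: 2.5
eef_pos: [0.4511, -0.3001, 0.158]
tcp_rot: [[-0.001, 1.0, 0.002], [1.0, 0.001, -0.001], [-0.001, 0.002, -1.0]]
contact_force: [0.6, -0.2, 0.3]
finger_gap: 0.087
gripper_force: 0.0
[ 0.4511 -0.3001  0.158 ] 2.5
unit 0.83 [131. 164.] 4954 [ 0.3214 -0.283   0.0277] [ 0.3089 -0.2912] ((0.12008585035800934, 0.06431016325950623), 77.64675903320312)
 body 0.0327 ((0.316925972700119, -0.29224109649658203), (0.06660299003124237, 0.04642554745078087), 78.20899963378906)
 plate z 0.004080065985602344
unit 0.68 [365.  91.] 5397 [ 0.557  -0.2078  0.0277] [ 0.5674 -0.207 ] ((0.05337096378207207, 0.11686067283153534), 79.01465606689453)
 body 0.0333 ((0.5662973523139954, -0.21021009981632233), (0.046597935259342194, 0.06625433266162872), 79.06744384765625)
 plate z 0.004493511900307806
unit_big_hole 0.97 [253. 200.] 3768 [ 0.4501 -0.3173  0.0271] [ 0.4492 -0.3298] ((0.11636591702699661, 0.04786888137459755), 87.26647186279297)
[[ 0.45074137 -0.32878187  0.005     ]]
unit_big_hole 0.66 [366.  94.] 5501 [ 0.5574 -0.2082  0.0276] [ 0.5687 -0.2077] ((0.0533989742398262, 0.12004709243774414), 77.96379089355469)
[[ 0.57024114 -0.21058996  0.005     ]]
unit_big_hole 0.59 [131. 165.] 4869 [ 0.3213 -0.2841  0.0278] [ 0.3075 -0.2919] ((0.11946161091327667, 0.06521150469779968), 78.11029815673828)
[[ 0.31302053 -0.28738251  0.005     ]]
unit_small_hole 0.73 [366.  92.] 5520 [ 0.5576 -0.2082  0.0276] [ 0.5688 -0.2077] ((0.054164521396160126, 0.12067309767007828), 78.64047241210938)
[[ 0.56935701 -0.20850077  0.005     ]]
unit_small_hole 0.6 [252. 196.] 3918 [ 0.4501 -0.3177  0.0271] [ 0.4507 -0.332 ] ((0.12079057842493057, 0.05347421020269394), 86.54367065429688)
[[ 0.44934213 -0.32367528  0.005     ]]
unit_small_hole 0.57 [132. 167.] 4837 [ 0.3216 -0.2833  0.0278] [ 0.3111 -0.291 ] ((0.11701187491416931, 0.058418579399585724), 78.16097259521484)
[[ 0.31360555 -0.28982139  0.005     ]]
```

View pics/w1.png

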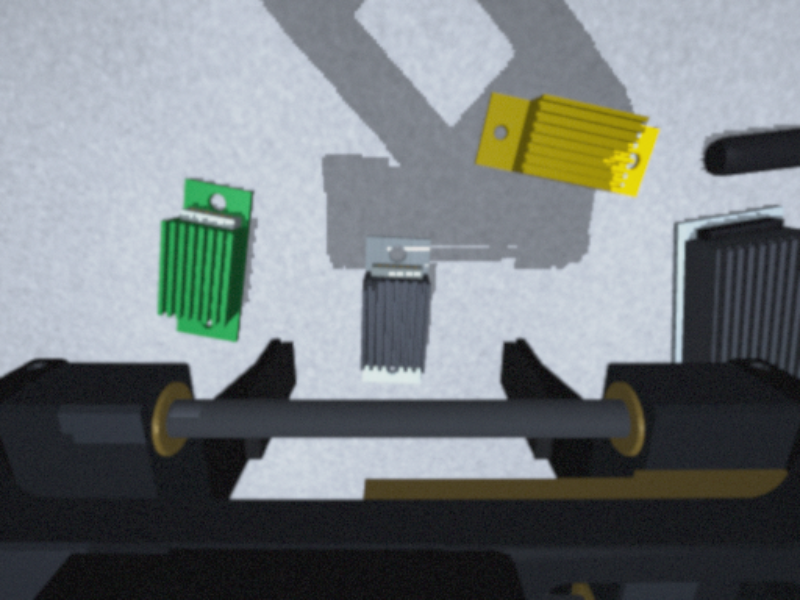

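The wrist view shows the dark unit in the middle. Its white connector strip and big hole are at (397,253), towards image top (world +y), and the small hole is at (392,369). The green and yellow ones are off to the sides.

```bash
python3 - <<'E'
from h import *
o=manip.get_obs();c=manip.capture('wrist');W=cloud(c,o)
for s in([397,253],[392,369]):print(ray(np.array(s)*.64,.003,c,o))
m=(np.hypot(W[...,0]-.449,W[...,1]+.332)<.07)
B=W[m&(W[...,2]>.0305)&(W[...,2]<.04)];print('body',cv2.minAreaRect(B[:,:2].astype(np.float32)),B[:,2].mean(), np.percentile(B[:,2],95))
g=manip.cut_out('unit_big_hole','wrist')[0]['region'];B=W[g];print(cv2.minAreaRect(B[~np.isnan(B[:,0]),:2].astype(np.float32)))
s=manip.capture('side');W=cloud(s);P=W.reshape(-1,3);p=np.array(o['eef_pos']);
L=(P-p)@np.array(o['tcp_rot']);L=L[(abs(L[:,1])<.12)&(L[:,2]<0)&(L[:,2]>-.25)&(abs(L[:,0])<.15)]
for z in np.arange(-.25,0,.025):
    q=L[(L[:,2]>=z)&(L[:,2]<z+.025)]
    if len(q):print(round(z,3),len(q),np.round(np.percentile(q[:,0],[0,2,98,100]),3),np.round(np.percentile(q[:,1],[0,100]),3))
E
```

```text
[[ 0.45205428 -0.28378044  0.003     ]]
[[ 0.44815643 -0.37725543  0.003     ]]
body ((0.4502463638782501, -0.32986828684806824), (0.06635860353708267, 0.04605090245604515), 87.49527740478516) 0.033091566938199014 0.034197429833981295
((0.4505513906478882, -0.3315940797328949), (0.12034925073385239, 0.052148833870887756), 88.42662811279297)
-0.25 464 [-0.039 -0.039  0.014  0.021] [-0.038  0.023]
-0.225 490 [-0.042 -0.04   0.017  0.029] [-0.04   0.029]
-0.2 299 [-0.042 -0.041  0.017  0.022] [-0.04   0.026]
-0.175 770 [-0.04  -0.039  0.033  0.038] [-0.051  0.027]
-0.15 243 [-0.039 -0.039  0.022  0.032] [-0.051  0.013]
-0.125 378 [-0.027 -0.027  0.02   0.033] [-0.095  0.088]
-0.1 1738 [-0.04  -0.039  0.03   0.037] [-0.095  0.097]
-0.075 441 [-0.04  -0.04   0.024  0.034] [-0.088  0.088]
-0.05 41 [-0.013 -0.012  0.005  0.006] [0.043 0.056]
-0.025 62 [-0.014 -0.013  0.008  0.009] [-0.053  0.056]
```

```bash
python3 -m creep '[[[-2,-0.1,3,0.04,0],[-3,-0.1,6,0.04,0],[-3,-0.1,9,0.04,0],[-3,-0.1,11,0.04,0],[-3,-0.1,12.5,0.04,0],[-3,-0.1,13.5,0.04,0],[-3,-0.1,13.5,0.04,0],[-3,-0.1,13.5,0.04,0],[-3,-0.1,13.5,0.04,120],[-3,-0.1,13.5,0.04,255],[-3,-0.1,13.5,0.04,255],[-3,-0.1,13.5,0.04,255],[-3,-0.1,13.5,0.04,255],[-3,-0.1,13.5,0.04,255],[-3,-0.1,13.5,0.04,255]]]' 25
```

```text
t: 4.35
eef_pos: [0.449, -0.33, 0.0216]
tcp_rot: [[0.04, 0.999, -0.0], [0.999, -0.04, 0.0], [0.0, -0.0, -1.0]]
contact_force: [0.3, 0.5, 1.0]
finger_gap: 0.0459
gripper_force: 25.0
```

Gripped at 46 mm. Next I'll lift it and carry it to a spot in front of the fixture, turning it to fit.

```bash
python3 -m creep '[[[0,0,-3,0,255],[0,0,-7,0,255],[0,0,-11,0,255],[0,0,-15,0,255],[2,0,-18,0,255],[6,2,-18,-0.04,255],[10,3,-18,-0.08,255],[14,4,-18,-0.12,255],[18,5,-18,-0.14,255],[22,6,-18,-0.14,255],[25,7,-18,-0.14,255],[25,7,-18,-0.14,255],[25,7,-18,-0.14,255],[25,7,-18,-0.14,255]]]' 25
python3 - <<'E'
from h import *
o=manip.get_obs();c=manip.capture('wrist');W=cloud(c,o);np.savez('w2.npz',W=W,im=c['image'])
cv2.imwrite('pics/w2.png',cv2.resize(c['image'],(800,600))[...,::-1])
Z=W[...,2];P=W[(np.hypot(W[...,0]-.53,W[...,1])<.15)&(Z>.05)&(Z<.0565)];print(len(P),cv2.minAreaRect(P[:,:2].astype(np.float32)),np.median(P[:,2]))
for l in['pin_big','pin_small','hook','hook_knob','cover','cover_handle']:
    for d in manip.cut_out(l,'wrist')[:2]:
        q=W[d['region']];print(l,round(d['conf'],2),np.round(d['uv']),d['region'].sum(),np.round(np.nanmedian(q,0),4))
E
```

```text
t: 5.75
eef_pos: [0.5285, -0.0837, 0.2011]
tcp_rot: [[-0.099, 0.995, -0.001], [0.995, 0.099, -0.0], [-0.0, -0.001, -1.0]]
contact_force: [-0.4, -0.4, -2.5]
finger_gap: 0.0461
gripper_force: 25.0
27863 ((0.532264769077301, 0.009776338934898376), (0.20616260170936584, 0.16399723291397095), 4.903261661529541) 0.0533293551398169
pin_big 0.62 [262.  82.] 34079 [0.529  0.0193 0.0535]
pin_small 0.94 [263.  81.] 33859 [0.529  0.0196 0.0535]
pin_small 0.71 [256. 214.] 10403 [ 0.5284 -0.0601  0.2067]
hook 0.67 [190. 194.] 1145 [ 0.4699 -0.0883  0.1112]
hook_knob 0.67 [192. 192.] 1116 [ 0.4698 -0.0883  0.1113]
```

View pics/w2.png

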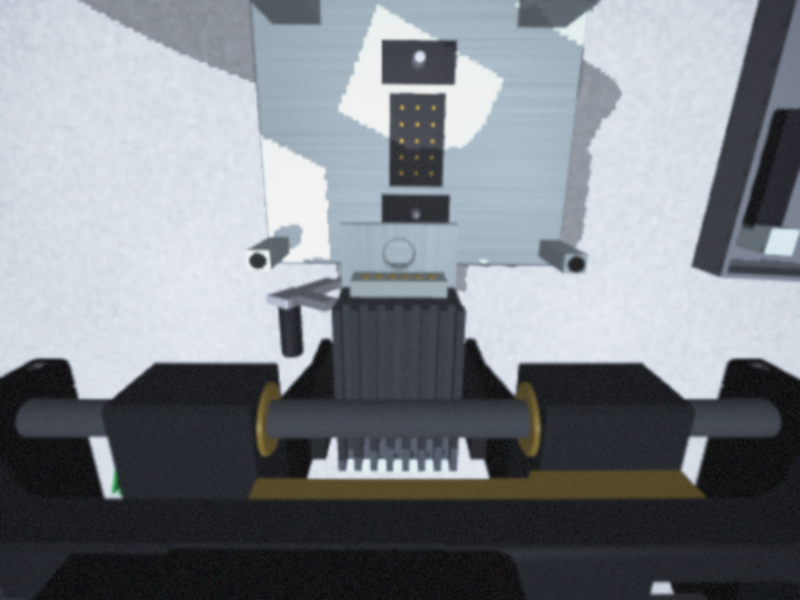

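The wrist view shows the fixture top with the big pin's tip at (419,57), the small pin's tip at (417,214) and the cover rests at (258,260) and (576,263). The held unit's big hole is at (399,252). The hook knob is at (291,330), on the left. I'll measure these to sub-pixel accuracy.

```bash
python3 - <<'E'
from h import *
o=manip.get_obs();c=manip.capture('wrist');W=cloud(c,o);g=cv2.cvtColor(c['image'],cv2.COLOR_RGB2GRAY)
dz=o['eef_pos'][2]-.0216
print('hand',o['eef_pos'][2],dz)
def pad(u0,u1,v0,v1):
    m=np.zeros_like(g);m[v0:v1,u0:u1]=(g[v0:v1,u0:u1]<70)
    n,l,s,ce=cv2.connectedComponentsWithStats(m);i=1+np.argmax(s[1:,4]);cn=cv2.findContours((l==i).astype(np.uint8),0,2)[0][0]
    P=ray(cn.reshape(-1,2),.060,c,o)[:,:2].astype(np.float32);return s[i],cv2.minAreaRect(P)
print(pad(235,300,20,57));print(pad(235,300,122,142))
b=ray(np.array([419,57])*.64,.074,c,o)[0];s=ray(np.array([417,214])*.64,.074,c,o)[0];print('pins',b,s,np.hypot(*(b-s)[:2]),np.degrees(np.arctan2(*(b-s)[[1,0]])))
h=ray(np.array([399,252])*.64,dz+.005,c,o)[0];R=np.array(o['tcp_rot']);print('hole in tool',R.T@(h-o['eef_pos']))
cor=ray(np.array([[341,223],[458,223]])*.64,dz+.005,c,o);print('plate edge in tool',(cor-o['eef_pos'])@R)
Z=W[...,2]
for x,y in((.43,-.07),(.63,-.05)):
    P=W[(np.hypot(W[...,0]-x,W[...,1]-y)<.03)&(Z>.098)&(Z<.108)];print('rest',len(P),P.mean(0))
# fixture left/right edges from top points
P=W[(Z>.05)&(Z<.0565)&(abs(W[...,0]-.53)<.15)]
for lo in np.arange(-.06,.08,.02):
    q=P[(P[:,1]>lo)&(P[:,1]<lo+.005)];print(round(lo,2),np.round(np.percentile(q[:,0],[.5,99.5]),4) if len(q) else '')
cv2.imwrite('pics/z.png',cv2.resize(c['image'][0:200,150:390],(800,600),interpolation=2)[...,::-1])
E
```

```text
hand 0.20153318300809742 0.1799331830080974
(array([245,  27,  46,  26, 647], dtype=int32), ((0.5288879871368408, 0.05543125793337822), (0.04272862523794174, 0.021605437621474266), 5.709798812866211))
(array([245, 125,  41,  17, 638], dtype=int32), ((0.5364193320274353, -0.032656919211149216), (0.04236406087875366, 0.016604574397206306), 5.667187213897705))
pins [0.52895492 0.05527854 0.074     ] [ 0.53792674 -0.03484466  0.074     ] 0.09056867646484498 95.68510194241487
hole in tool [0.04651548 0.00188313 0.01659947]
plate edge in tool [[ 0.05791261 -0.0204828   0.0166003 ]
 [ 0.05790405  0.02461944  0.01659841]]
rest 221 [ 0.44470721 -0.06773246  0.1018739 ]
rest 218 [ 0.63259207 -0.05049661  0.10187595]
-0.06 [0.4367 0.6278]
-0.04 [0.4355 0.6388]
-0.02 [0.4333 0.6365]
0.0 [0.4317 0.6347]
0.02 [0.4297 0.6332]
0.04 [0.4275 0.6306]
0.06 [0.4258 0.6288]
0.08 [0.4657 0.627 ]
```

View pics/z.png

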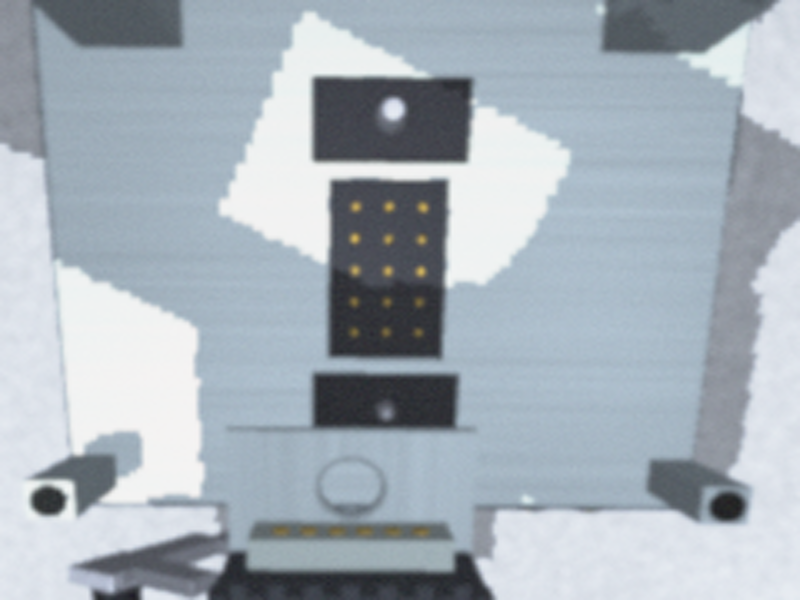

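```bash
python3 -m creep '[[[3,0.6,0,0,255],[6,1.3,0,0,255],[6.2,1.3,2,0,255],[6.2,1.3,4,0,255],[6.2,1.3,6,0,255],[6.2,1.3,8,0,255],[6.2,1.3,9,0,255],[6.2,1.3,9.2,0,255],[6.2,1.3,9.2,0,255],[6.2,1.3,9.2,0,255]]]' 25
python3 - <<'E'
from h import *
o=manip.get_obs();c=manip.capture('wrist')
cv2.imwrite('pics/z2.png',cv2.resize(c['image'][0:210,120:400],(800,600),interpolation=2)[...,::-1])
E
```

```text
t: 7.15
eef_pos: [0.5366, -0.0202, 0.1107]
tcp_rot: [[-0.1, 0.995, 0.002], [0.995, 0.1, -0.0], [-0.001, 0.002, -1.0]]
contact_force: [0.2, -0.0, -2.0]
finger_gap: 0.0459
gripper_force: 25.0
```

View pics/z2.png

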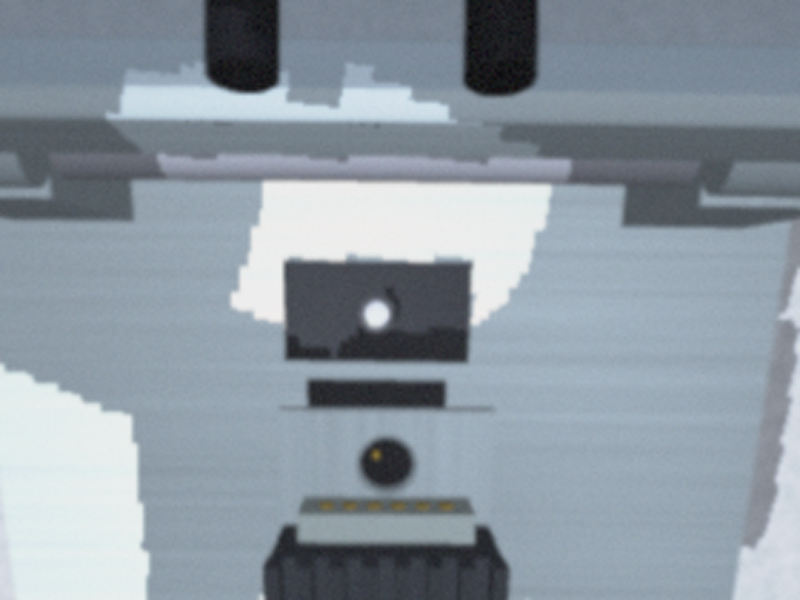

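The crop shows the held unit's big hole at (386,463), the plate edge corners at (280,408) and (495,408), the big pin's tip at (376,313), and its pad spanning (285..471, 262..360).

```bash
python3 - <<'E'
from h import *
o=manip.get_obs();c=manip.capture('wrist');R=np.array(o['tcp_rot']);p=np.array(o['eef_pos']);print(p)
f=lambda q,z:np.round((ray(np.array(q,float)/[800/280,600/210]+[120,0],z,c,o)-p)@R*1000,1)
zt=p[2]-.0216+.005
print('hole',f([[386,463]],zt),'plate',f([[280,408],[495,408]],zt))
print('pad',f([[285,262],[472,262],[468,360],[286,360]],.06),'pin',f([[376,313]],.074))
E
```

```text
[ 0.53664851 -0.02023843  0.11084439]
hole [[46.   1.7 16.6]] plate [[ 57.9 -20.6  16.5]
 [ 57.9  24.7  16.6]]
pad [[ 88.1 -22.6  50.7]
 [ 88.1  22.6  50.8]
 [ 64.9  22.3  50.9]
 [ 64.9 -23.2  50.8]] pin [[76.6 -0.5 36.8]]
```

```bash
python3 -m creep '[[[1.5,-0.22,0,0,255],[3.05,-0.22,0,0,255],[3.05,-0.22,0,0,255],[3.05,-0.22,0.5,0,255],[3.05,-0.22,1.0,0,255],[3.05,-0.22,1.3,0,255],[3.05,-0.22,1.6,0,255],[3.05,-0.22,1.8,0,255],[3.05,-0.22,2.0,0,255],[3.05,-0.22,2.2,0,255],[3.05,-0.22,2.2,0,255],[3.05,-0.22,2.2,0,255]]]' 25
python3 - <<'E'
from h import *
o=manip.get_obs();print(o['eef_pos'],o['contact_force'],o['ft_torque'])
E
```

```text
t: 8.45
eef_pos: [0.5305, 0.0101, 0.0876]
tcp_rot: [[-0.1, 0.995, 0.0], [0.995, 0.1, -0.0], [-0.0, 0.0, -1.0]]
contact_force: [-0.5, -0.7, -1.8]
finger_gap: 0.0459
gripper_force: 25.0
[0.5304893  0.01007196 0.08758352] [-0.45574692 -0.74585747 -1.76823646] [-0.04696415 -0.04972354  0.01563057]
```

```bash
python3 -m creep '[[[0,0,0.2,0,255],[0,0,0.4,0,255],[0,0,0.5,0,255],[0,0,0.6,0,255],[0,0,0.65,0,255],[0,0,0.65,0,255]]]' 25
```

```text
t: 9.05
eef_pos: [0.5304, 0.0101, 0.0816]
tcp_rot: [[-0.1, 0.995, -0.0], [0.995, 0.1, 0.0], [0.0, -0.0, -1.0]]
contact_force: [-3.0, 0.3, 4.8]
finger_gap: 0.0458
gripper_force: 25.0
```

```bash
python3 -m creep '[[[0,0,0,0,200],[0,0,0,0,120],[0,0,0,0,0],[0,0,0,0,0],[0,0,0,0,0],[0,0,-2,0,0],[0,0,-5,0,0],[0,0,-9,0,0],[-3,0,-12,0,0],[-6,0,-14,0,0],[-8,0,-14,0,0],[-8,0,-14,0,0],[-8,0,-14,0,0]]]'
python3 - <<'E'
from h import *
o=manip.get_obs();c=manip.capture('wrist');W=cloud(c,o);s=manip.capture('side');S=cloud(s)
P=W[(np.hypot(W[...,0]-.5324,W[...,1]-.0102)<.09)&(W[...,2]>.085)&(W[...,2]<.1)]
print(cv2.minAreaRect(P[:,:2].astype(np.float32)),np.percentile(P[:,2],[5,50,95]))
for sx in(-1,1):
    q=np.array([.5324,.0102])+sx*.053*np.array([-.1,.995]);m=np.hypot(W[...,0]-q[0],W[...,1]-q[1])<.005;print('plate z',np.nanmedian(W[m][:,2]))
for l in['cover','hook_knob','hook']:
    for n,C,cl in(('wrist',c,W),('side',s,S)):
        for d in manip.cut_out(l,n)[:1]:print(l,n,d['conf'],d['uv'],np.nanmedian(cl[d['region']],0))
a=cv2.resize(c['image'],(400,300));b=cv2.resize(s['image'][110:290,180:330],(400,480))
im=np.zeros((480,800,3),np.uint8);im[:300,:400]=a;im[:,400:]=b;cv2.imwrite('pics/p.png',im[...,::-1])
# cover frame bar/handle: high points in side view
P=S[(S[...,2]>.26)&(abs(S[...,0]-.5)<.16)&(S[...,1]>.05)&(S[...,1]<.25)];
for z in np.arange(.26,.34,.01):
    q=P[(P[:,2]>=z)&(P[:,2]<z+.01)]
    if len(q):print(round(z,2),len(q),np.round(q.min(0),3),np.round(np.median(q,0),3),np.round(q.max(0),3))
E
```

```text
t: 10.35
eef_pos: [0.5382, -0.0695, 0.2206]
tcp_rot: [[-0.099, 0.995, -0.001], [0.995, 0.099, 0.001], [0.001, -0.0, -1.0]]
contact_force: [-0.6, 0.1, -0.1]
finger_gap: 0.087
gripper_force: 0.0
((0.5219838619232178, 0.030686479061841965), (0.06440380215644836, 0.12178514152765274), 25.643259048461914) [0.08629298 0.09210749 0.09415552]
plate z 0.31649390405239
plate z 0.06417120026438011
cover wrist 0.75 [262.6, 8.2] [0.53064439 0.08306394 0.12407844]
cover side 0.98 [233.4, 154.2] [0.49605862 0.10197102 0.20722846]
hook_knob wrist 0.67 [198.3, 193.0] [ 0.47996325 -0.08492694  0.10116032]
hook_knob side 0.6 [262.7, 232.9] [ 0.47681199 -0.09051721  0.10786269]
hook wrist 0.55 [198.0, 191.1] [ 0.47896197 -0.08506992  0.09671223]
hook side 0.69 [262.6, 231.6] [ 0.47961717 -0.09037553  0.10637555]
0.26 44 [0.454 0.106 0.26 ] [0.537 0.117 0.266] [0.626 0.128 0.27 ]
0.27 38 [0.502 0.114 0.271] [0.539 0.119 0.275] [0.624 0.135 0.28 ]
0.28 46 [0.5   0.114 0.28 ] [0.537 0.123 0.284] [0.623 0.137 0.29 ]
0.29 37 [0.533 0.12  0.29 ] [0.572 0.128 0.296] [0.626 0.135 0.3  ]
0.3 124 [0.534 0.12  0.3  ] [0.578 0.13  0.305] [0.626 0.139 0.31 ]
```

View pics/p.png

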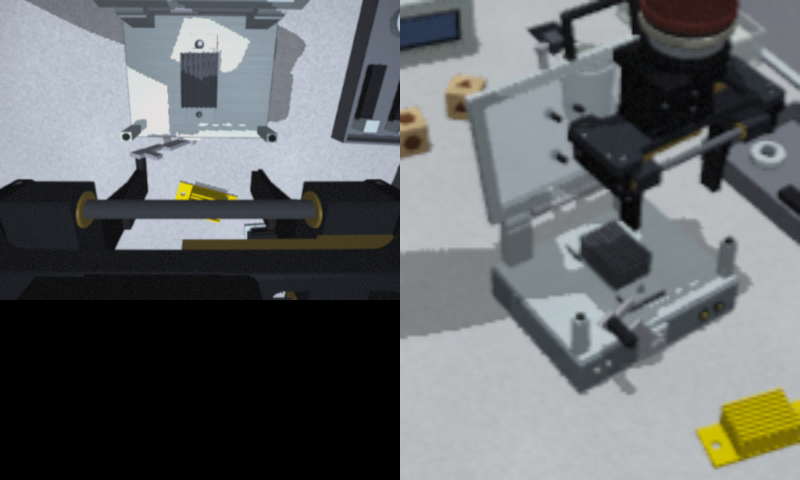

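The unit is seated: plate top is at 64 mm, and the pins show through both holes. Now the cover: it's open about 1.78 rad, with the handle near (0.579, 0.133, 0.303). I'll go up, over and behind the bar with closed fingers.

```bash
python3 -m creep '[[[0,0,-4,0,255],[0,0,-8,0,255],[0,0,-12,0,255],[0,0,-14.5,0,255],[4,1,-14.5,0,255],[8,2,-14.5,0,255],[12,3,-14.5,0,255],[16,4,-14.5,0,255],[20,5,-14.5,0,255],[22.4,6,-14.5,0,255],[22.4,6,-14.5,0,255],[22.4,6,-14.5,0,255]]]' 10
python3 - <<'E'
from h import *
o=manip.get_obs();s=manip.capture('side');S=cloud(s)
w=manip.capture('wrist');W=cloud(w,o)
for P in(S,W):
    P=P[(P[...,2]>.27)&(P[...,2]<.325)&(abs(P[...,0]-.579)<.06)&(abs(P[...,1]-.13)<.04)]
    if len(P):print(len(P),np.round(np.percentile(P,[1,50,99],0),3))
im=np.zeros((480,800,3),np.uint8);im[:300,:400]=cv2.resize(w['image'],(400,300));im[:,400:]=cv2.resize(s['image'][60:240,180:330],(400,480));cv2.imwrite('pics/k.png',im[...,::-1])
E
```

```text
t: 11.95
eef_pos: [0.5756, 0.1598, 0.3657]
tcp_rot: [[-0.101, 0.995, -0.001], [0.995, 0.101, -0.001], [-0.001, -0.001, -1.0]]
contact_force: [-0.7, 1.0, 0.5]
finger_gap: 0.0026
gripper_force: 0.0
228 [[0.533 0.117 0.271]
 [0.576 0.128 0.301]
 [0.627 0.138 0.309]]
743 [[0.536 0.129 0.271]
 [0.579 0.139 0.304]
 [0.627 0.145 0.307]]
```

View pics/k.png

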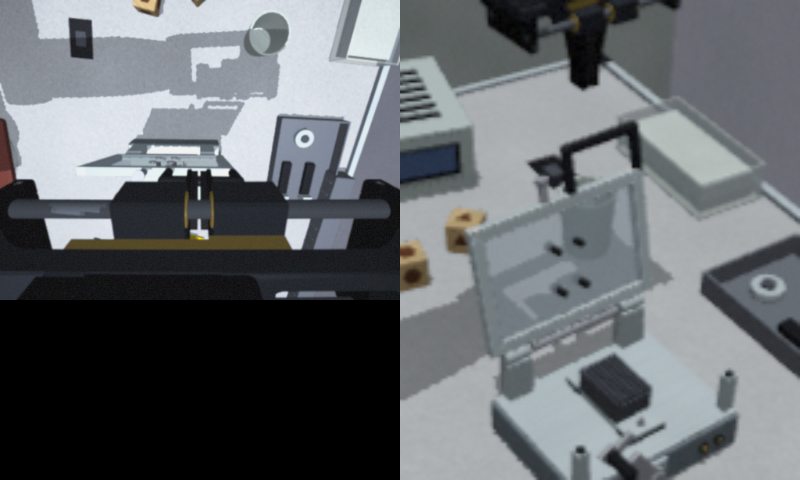

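Picture: the bar handle is intact in front of the closed fingers, with its middle near y=0.134 and z=0.303. The fingers sit about 10 mm behind it. Next I'll lower and start pulling.

```bash
python3 -m creep '[[[0,0.2,3,0,255],[0,0.3,5.5,0,255],[0,0.3,6.9,0,255],[-0.6,0.3,6.9,0,255],[-1.2,0.3,6.9,0,255],[-2.2,0.3,6.8,0,255],[-3.2,0.3,6.7,0,255],[-4.2,0.3,6.6,0,255],[-5.3,0.3,6.5,0,255],[-5.3,0.3,6.5,0,255]]]'
python3 -m creep '[[[-1.1,0,0.1,0,255],[-2.2,0,0.2,0,255],[-3.3,0,0.3,0,255],[-4.6,0,0.6,0,255],[-5.9,0,0.9,0,255],[-7.1,0,1.3,0,255],[-8.2,0,1.8,0,255],[-9.4,0,2.4,0,255],[-10.6,0,3.1,0,255],[-10.6,0,3.1,0,255]]]'
python3 - <<'E'
from h import *
s=manip.capture('side');S=cloud(s)
for d in manip.cut_out('cover','side')[:1]:
    P=S[d['region']];P=P[~np.isnan(P[:,0])];P=P[(P[:,2]>.12)]
    for _ in range(6):
        m=P.mean(0);v=np.linalg.svd(P-m,full_matrices=False)[2][2];P=P[abs((P-m)@v)<.012]
    v*=np.sign(v[2]);print('n',v,'theta',np.arctan2(-(v[0]*-.099+v[1]*.995)*-1,v[2]))
E
```

```text
t: 13.05
eef_pos: [0.5848, 0.1049, 0.3018]
tcp_rot: [[-0.098, 0.995, 0.002], [0.995, 0.098, -0.001], [-0.002, 0.002, -1.0]]
contact_force: [0.4, 0.3, 0.9]
finger_gap: 0.0002
gripper_force: 0.0
t: 14.05
eef_pos: [0.594, -0.0005, 0.2681]
tcp_rot: [[-0.098, 0.995, -0.003], [0.995, 0.098, -0.001], [-0.001, -0.003, -1.0]]
contact_force: [-0.3, -0.4, -1.1]
finger_gap: 0.0008
gripper_force: 0.0
n [-0.06820921  0.83289033  0.54921872] theta 0.9892573871496845
```

```bash
python3 -m creep '[[[-1.1,0,0.8,0,255],[-2.2,0,1.7,0,255],[-3.3,0,2.8,0,255],[-4.4,0,3.9,0,255],[-4.4,0,3.9,0,255],[-3.9,0,2,0,255],[-3.9,0,0,0,255],[-3.9,0,-1,0,255],[-5,0,-1,0,255],[-6,0,-1,0,255],[-6,0,-1,0,255]]]'
cat > cov.py <<'E'
from h import *
def run():
    s=manip.capture('side');S=cloud(s)
    for d in manip.cut_out('cover','side')[:1]:
        P=S[d['region']];P=P[~np.isnan(P[:,0])];P=P[(P[:,2]>.1)]
        for _ in range(6):
            m=P.mean(0);v=np.linalg.svd(P-m,full_matrices=False)[2][2];P=P[abs((P-m)@v)<.012]
        v*=np.sign(v[2]);print('n',np.round(v,3),'theta',np.arctan2(v[0]*-.099+v[1]*.995,v[2]),len(P))
    B=S[(abs(S[...,0]-.594)<.05)&(S[...,1]>-.13)&(S[...,1]<-.04)&(S[...,2]>.11)&(S[...,2]<.27)]
    if len(B):print('bar?',len(B),np.round(np.percentile(B,[2,50,98],0),3))
    o=manip.get_obs();print(np.round(o['eef_pos'],4),np.round(o['contact_force'],1),o['t'])
    return s
if __name__=='__main__':run()
E
python3 cov.py
```

```text
t: 15.25
eef_pos: [0.6001, -0.06, 0.2786]
tcp_rot: [[-0.098, 0.995, -0.002], [0.995, 0.098, -0.0], [-0.0, -0.002, -1.0]]
contact_force: [0.1, 0.5, -0.7]
finger_gap: 0.0005
gripper_force: 0.0
n [-0.064  0.602  0.796] theta 0.650458372772707 1104
bar? 207 [[ 0.549 -0.073  0.214]
 [ 0.59  -0.066  0.236]
 [ 0.64  -0.044  0.269]]
[ 0.6001 -0.0588  0.2787] [ 0.2 -0.2 -0.1] 15.35
```

```bash
python3 -m creep '[[[0,0,1.2,0,255],[0,0,2.4,0,255],[-0.3,0,3,0,255],[-0.8,0,3.6,0,255],[-1.5,0,4.6,0,255],[-2,0,5.5,0,255],[-2.5,0,6.4,0,255],[-2.85,0,7.2,0,255],[-3.2,0,8.1,0,255],[-3.5,0,9,0,255],[-3.8,0,10,0,255],[-4,0,10.9,0,255],[-4.1,0,11.6,0,255],[-4.2,0,12.2,0,255],[-4.2,0,12.2,0,255]]]'
python3 cov.py
```

```text
t: 16.85
eef_pos: [0.6041, -0.0997, 0.1566]
tcp_rot: [[-0.1, 0.995, -0.002], [0.995, 0.1, 0.001], [0.001, -0.002, -1.0]]
contact_force: [-0.5, 0.5, -0.4]
finger_gap: 0.0003
gripper_force: 0.0
n [-0.013  0.121  0.993] theta 0.12217608285938776 2398
bar? 844 [[ 0.546 -0.13   0.128]
 [ 0.587 -0.111  0.23 ]
 [ 0.641 -0.046  0.268]]
[ 0.6047 -0.0997  0.1579] [ 0.6 -0.2  0.7] 16.95
```

```bash
python3 -m creep '[[[-0.1,0,0.6,0,255],[-0.1,0,1.2,0,255],[-0.1,0,1.8,0,255],[-0.1,0,2.2,0,255],[-0.1,0,2.5,0,255],[-0.1,0,2.7,0,255],[-0.1,0,2.7,0,255]]]'
python3 cov.py
```

```text
t: 17.65
eef_pos: [0.6047, -0.1009, 0.1307]
tcp_rot: [[-0.1, 0.995, -0.001], [0.995, 0.1, 0.0], [0.0, -0.001, -1.0]]
contact_force: [0.4, -0.4, 0.3]
finger_gap: 0.0003
gripper_force: 0.0
n [-0.    -0.005  1.   ] theta -0.0048046479089166386 2581
bar? 955 [[ 0.546 -0.13   0.111]
 [ 0.578 -0.114  0.226]
 [ 0.64  -0.05   0.266]]
[ 0.6049 -0.1009  0.131 ] [-0.3  0.3 -0.1] 17.75
```

```bash
python3 -m creep '[[[0,0,0.1,0,255],[0,0,0.2,0,255],[0,0,0.3,0,255],[0,0,0.3,0,255]]]'
```

```text
t: 18.15
eef_pos: [0.6053, -0.101, 0.13]
tcp_rot: [[-0.1, 0.995, 0.001], [0.995, 0.1, -0.0], [-0.0, 0.001, -1.0]]
contact_force: [-3.7, 1.0, 9.6]
finger_gap: 0.0002
gripper_force: 4.9
```

```bash
python3 -m creep '[[[0,0,0.1,0,255],[0,0,0.2,0,255],[0,0,0.2,0,255]]]'
```

```text
t: 18.45
eef_pos: [0.6054, -0.101, 0.1297]
tcp_rot: [[-0.1, 0.995, 0.001], [0.995, 0.1, -0.0], [-0.001, 0.001, -1.0]]
contact_force: [-9.1, 2.9, 19.4]
finger_gap: 0.0008
gripper_force: 9.5
```

The cover has bottomed out. I'll lift off and look at the hook.

```bash
python3 -m creep '[[[0,0,-3,0,255],[0,0,-7,0,255],[0,-3,-11,0,255],[0,-6,-12,0,255],[0,-9,-12,0,255],[0,-9,-12,0,255],[0,-9,-12,0,255]]]'
python3 - <<'E'
from h import *
import cov
s=cov.run();S=cloud(s)
o=manip.get_obs();c=manip.capture('wrist');W=cloud(c,o)
C=np.array([.531,.0105,0]);A=np.array([[-.099,.995,0],[-.995,-.099,0],[0,0,1]])
for n,cl,im in(('wrist',W,c),('side',S,s)):
    for l in('hook','hook_knob'):
        for d in manip.cut_out(l,n)[:1]:
            P=cl[d['region']];P=P[~np.isnan(P[:,0])];F=(P-C)@A.T
            print(l,n,round(d['conf'],2),np.round(d['uv']),len(F))
            for a,b in((-.14,-.115),(-.115,-.1),(-.1,-.09),(-.09,-.08)):
                q=F[(F[:,0]>a)&(F[:,0]<b)]
                if len(q)>3:print(a,len(q),np.round(np.percentile(q,[3,50,97],0),3).tolist())
im=np.zeros((480,800,3),np.uint8);im[:300,:400]=cv2.resize(c['image'],(400,300));im[:,400:]=cv2.resize(s['image'][170:275,200:300],(400,420)).repeat(1,0)[:480] if 0 else cv2.resize(s['image'][160:280,210:310],(400,480));cv2.imwrite('pics/m.png',im[...,::-1])
E
```

```text
t: 19.15
eef_pos: [0.5154, -0.1101, 0.2464]
tcp_rot: [[-0.099, 0.995, 0.001], [0.995, 0.099, -0.0], [-0.0, 0.001, -1.0]]
contact_force: [0.2, -0.4, 0.2]
finger_gap: 0.0006
gripper_force: 0.0
n [ 0.001 -0.003  1.   ] theta -0.0030986679933542845 2721
bar? 414 [[ 0.548 -0.114  0.11 ]
 [ 0.589 -0.066  0.114]
 [ 0.642 -0.041  0.118]]
[ 0.516 -0.11   0.246] [ 0.4 -0.5 -1. ] 19.25
hook wrist 0.89 [213. 154.] 1028
-0.14 155 [[-0.128, 0.07, -0.001], [-0.121, 0.075, 0.112], [-0.115, 0.084, 0.114]]
-0.115 187 [[-0.114, 0.05, -0.002], [-0.108, 0.075, 0.112], [-0.1, 0.082, 0.114]]
-0.1 356 [[-0.099, 0.021, 0.054], [-0.093, 0.059, 0.111], [-0.09, 0.085, 0.12]]
-0.09 323 [[-0.09, 0.025, 0.053], [-0.089, 0.058, 0.093], [-0.088, 0.083, 0.119]]
hook_knob wrist 0.64 [214. 157.] 1003
-0.14 151 [[-0.128, 0.07, -0.001], [-0.121, 0.076, 0.112], [-0.115, 0.105, 0.114]]
-0.115 179 [[-0.114, 0.033, -0.001], [-0.108, 0.075, 0.112], [-0.101, 0.082, 0.114]]
-0.1 349 [[-0.099, 0.021, 0.056], [-0.092, 0.059, 0.111], [-0.09, 0.085, 0.121]]
-0.09 323 [[-0.09, 0.022, 0.051], [-0.089, 0.057, 0.093], [-0.088, 0.083, 0.119]]
hook side 0.74 [265. 230.] 185
-0.14 35 [[-0.131, 0.073, 0.104], [-0.125, 0.079, 0.111], [-0.116, 0.084, 0.114]]
-0.115 26 [[-0.114, 0.074, 0.106], [-0.107, 0.08, 0.111], [-0.1, 0.084, 0.115]]
-0.1 119 [[-0.098, 0.02, 0.041], [-0.096, 0.046, 0.08], [-0.093, 0.083, 0.118]]
hook_knob side 0.76 [263. 231.] 209
-0.14 35 [[-0.131, 0.073, 0.104], [-0.125, 0.079, 0.111], [-0.116, 0.084, 0.114]]
-0.115 26 [[-0.114, 0.074, 0.106], [-0.107, 0.08, 0.111], [-0.1, 0.084, 0.115]]
-0.1 139 [[-0.098, 0.013, 0.041], [-0.096, 0.046, 0.081], [-0.092, 0.085, 0.119]]
-0.09 4 [[-0.089, 0.014, 0.034], [-0.087, 0.038, 0.062], [-0.086, 0.078, 0.109]]
```

View pics/m.png

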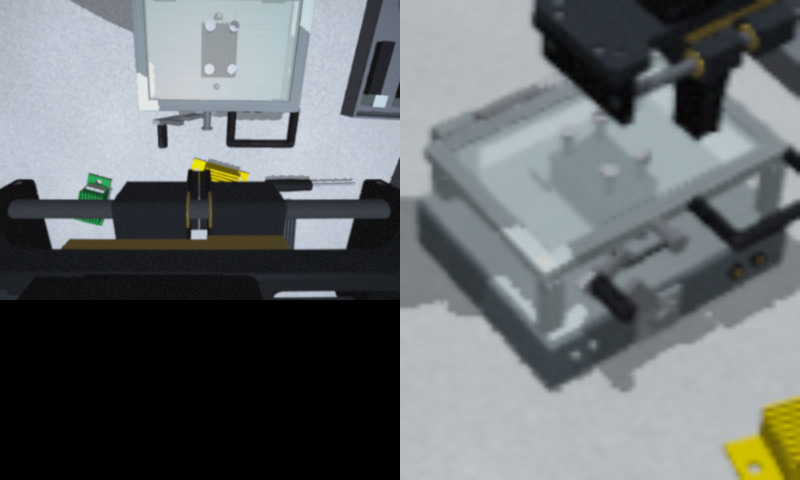

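The cover is level. The hook knob is at about fixture y=+77 mm, z=106 mm, and the stud at y=+15 mm, so the hook leans about 0.59 rad. I'll come down on the knob's +y side and push along its arc.

```bash
python3 -m creep '[[[0.2,-4,0,0,255],[0.4,-8,2,0,255],[0.4,-8.4,5,0,255],[0.4,-8.4,9,0,255],[0.4,-8.4,12,0,255],[0.4,-8.4,13.7,0,255],[0.4,-8.4,13.7,0,255],[0.4,-8.4,13.7,0,255]]]'
python3 - <<'E'
from h import *
o=manip.get_obs();C=np.array([.531,.0105,0]);A=np.array([[-.099,.995,0],[-.995,-.099,0],[0,0,1]])
print('fix',A@(o['eef_pos']-C),o['contact_force'])
E
```

```text
t: 20.3
eef_pos: [0.4317, -0.1144, 0.1093]
tcp_rot: [[-0.1, 0.995, -0.0], [0.995, 0.1, 0.0], [0.0, -0.0, -1.0]]
contact_force: [-0.2, 0.3, 0.1]
finger_gap: 0.0005
gripper_force: 0.0
fix [-0.11448766  0.11119462  0.10934281] [-0.23787009  0.26898984  0.1334145 ]
```

```bash
python3 -m creep '[[[0,0.6,0,0,255],[0,1.2,0,0,255],[0,1.7,-0.4,0,255],[0,2.2,-0.8,0,255],[0,2.8,-1.2,0,255],[0,3.5,-1.5,0,255],[0,4.1,-1.8,0,255],[0,4.8,-2,0,255],[0,5.3,-2.1,0,255],[0,5.8,-2.2,0,255],[0,5.8,-2.2,0,255]]]'
cat > hk.py <<'E'
from h import *
C=np.array([.531,.0105,0]);A=np.array([[-.099,.995,0],[-.995,-.099,0],[0,0,1]])
s=manip.capture('side');o=manip.get_obs()
for n,cl in(('side',cloud(s)),):
    for d in manip.cut_out('hook_knob',n)[:1]:
        P=cl[d['region']];P=P[~np.isnan(P[:,0])];F=(P-C)@A.T
        for a,b in((-.14,-.1),(-.1,-.085)):
            q=F[(F[:,0]>a)&(F[:,0]<b)]
            if len(q)>3:print(n,a,len(q),np.round(np.percentile(q,[3,50,97],0),3).tolist())
print('tcp',np.round(A@(o['eef_pos']-C),4),np.round(A@o['contact_force'],1),o['t'])
cv2.imwrite('pics/f.png',cv2.resize(s['image'][160:280,210:310],(500,600))[...,::-1])
E
python3 hk.py
```

```text
t: 21.4
eef_pos: [0.4898, -0.1085, 0.1311]
tcp_rot: [[-0.1, 0.995, 0.001], [0.995, 0.1, 0.0], [0.0, 0.001, -1.0]]
contact_force: [0.3, -0.4, -0.1]
finger_gap: 0.0001
gripper_force: 0.0
side -0.14 11 [[-0.131, 0.034, 0.128], [-0.129, 0.038, 0.132], [-0.124, 0.041, 0.134]]
side -0.1 33 [[-0.098, 0.011, 0.044], [-0.097, 0.021, 0.057], [-0.094, 0.03, 0.069]]
tcp [-0.1143  0.0531  0.1309] [0.3 0.6 0.7] 21.45
```

```bash
python3 -m creep '[[[0,0.2,-0.05,0,255],[0,0.4,-0.05,0,255],[0,0.6,-0.05,0,255],[0,0.6,-0.05,0,255]]]'
```

```text
t: 21.9
eef_pos: [0.4953, -0.108, 0.1316]
tcp_rot: [[-0.1, 0.995, 0.0], [0.995, 0.1, -0.0], [-0.0, 0.0, -1.0]]
contact_force: [-0.4, -0.8, 0.1]
finger_gap: 0.0003
gripper_force: 0.0
```

```bash
python3 -m creep '[[[0,0.1,0,0,255],[0,0.2,0,0,255],[0,0.2,0,0,255]]]'; python3 hk.py
```

```text
t: 22.2
eef_pos: [0.4972, -0.1078, 0.1316]
tcp_rot: [[-0.1, 0.995, 0.0], [0.995, 0.1, -0.0], [-0.0, 0.0, -1.0]]
contact_force: [-0.5, 0.2, -0.4]
finger_gap: 0.0005
gripper_force: 0.2
side -0.14 8 [[-0.131, 0.028, 0.12], [-0.129, 0.031, 0.132], [-0.126, 0.048, 0.134]]
side -0.1 57 [[-0.098, 0.012, 0.035], [-0.096, 0.024, 0.053], [-0.092, 0.03, 0.07]]
tcp [-0.1144  0.0454  0.1315] [ 0.3  0.9 -0. ] 22.25
```

```bash
python3 -m creep '[[[0,0.1,0,0,255],[0,0.2,0,0,255],[0,0.2,0,0,255]]]'
```

```text
t: 22.6
eef_pos: [0.4985, -0.1077, 0.1315]
tcp_rot: [[-0.1, 0.995, -0.002], [0.995, 0.1, -0.0], [0.0, -0.002, -1.0]]
contact_force: [-4.7, -0.4, 3.0]
finger_gap: 0.0006
gripper_force: 2.3
```

```bash
python3 -m creep '[[[0,0.1,0,0,255],[0,0.2,0,0,255],[0,0.2,0,0,255]]]'
```

```text
t: 22.9
eef_pos: [0.4989, -0.1077, 0.1315]
tcp_rot: [[-0.1, 0.995, -0.005], [0.995, 0.1, -0.0], [0.0, -0.005, -1.0]]
contact_force: [-12.5, -1.9, 9.2]
finger_gap: 0.0004
gripper_force: 6.2
```

```bash
python3 -m creep '[[[0,0.1,0,0,255],[0,0.15,0,0,255],[0,0.15,0,0,255]]]'
```

```text
t: 23.2
eef_pos: [0.4991, -0.1077, 0.1314]
tcp_rot: [[-0.1, 0.995, -0.008], [0.995, 0.1, -0.0], [0.001, -0.008, -1.0]]
contact_force: [-16.8, -2.4, 12.9]
finger_gap: 0.0006
gripper_force: 9.0
```

The push meets a hard stop. I'll back off, lift and check.

```bash
python3 -m creep '[[[0,-1,0,0,255],[0,-3,0,0,255],[0,-5,-1,0,255],[0,-6,-5,0,255],[0,-6,-9,0,255],[0,-4,-12,0,255],[0,-4,-12,0,255],[0,-4,-12,0,255]]]'
python3 hk.py; python3 - <<'E'
from h import *
import cov
cov.run()
C=np.array([.531,.0105,0]);A=np.array([[-.099,.995,0],[-.995,-.099,0],[0,0,1]])
o=manip.get_obs();c=manip.capture('wrist');W=cloud(c,o);F=(W-C)@A.T
m=(F[...,0]<-.1)&(F[...,0]>-.13)&(F[...,2]>.12)&(F[...,2]<.15)&(abs(F[...,1]-.03)<.05);q=F[m];print('knob top',len(q),np.round(np.percentile(q,[3,50,97],0),4).tolist() if len(q) else '')
s=cv2.imread('pics/f.png');im=np.zeros((600,800,3),np.uint8);im[:,:500]=s;im[:300,500:]=cv2.resize(c['image'][40:240,150:350],(300,300))[...,::-1];cv2.imwrite('pics/f2.png',im)
E
```

```text
t: 24.0
eef_pos: [0.4634, -0.1113, 0.252]
tcp_rot: [[-0.1, 0.995, 0.002], [0.995, 0.1, -0.001], [-0.001, 0.002, -1.0]]
contact_force: [0.4, 0.1, -1.1]
finger_gap: 0.0007
gripper_force: 0.0
side -0.14 65 [[-0.131, 0.021, 0.123], [-0.118, 0.03, 0.133], [-0.101, 0.035, 0.136]]
side -0.1 160 [[-0.099, 0.005, 0.044], [-0.096, 0.024, 0.089], [-0.092, 0.035, 0.137]]
tcp [-0.1141  0.0803  0.2506] [-0.   1.2  0. ] 24.05
n [0.004 0.008 1.   ] theta 0.007730634611883371 2288
bar? 416 [[ 0.547 -0.114  0.11 ]
 [ 0.59  -0.065  0.114]
 [ 0.642 -0.041  0.117]]
[ 0.4617 -0.1109  0.2497] [-0.2  0.6  0.1] 24.2
knob top 361 [[-0.1274, 0.0209, 0.1288], [-0.1136, 0.028, 0.1339], [-0.1007, 0.0335, 0.1358]]
```

View pics/f2.png

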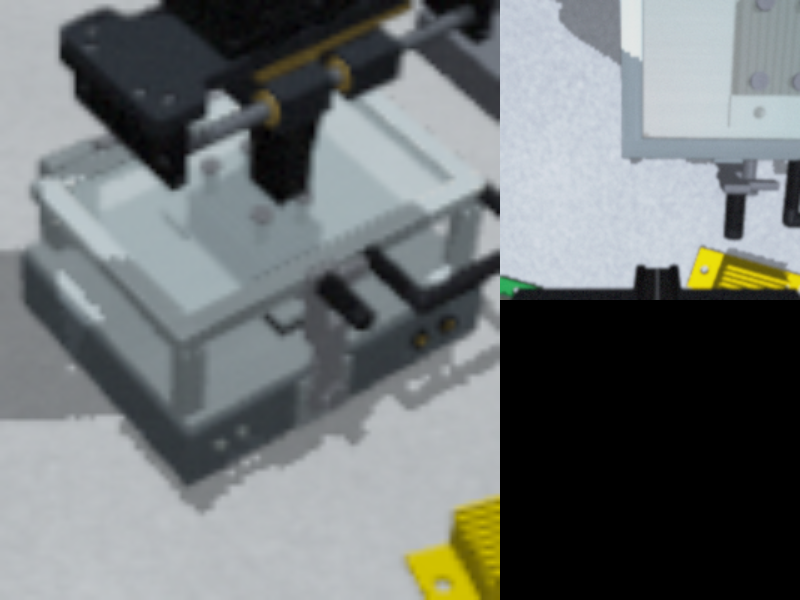

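The picture shows the cover level and the hook upright on the stud. The knob is at y≈28 mm, z≈129 mm, which matches the closed position, and the gripper is clear. I'll hand it in.

```bash
python3 -c "
from bench import manip
print(manip.job_done())"
```

```text
the job is handed in; nothing more can be done
None
```

The job is handed in at about 24 s of the 72 s: the unit measured flat on both pins with its big hole towards the hinge, the cover measured level, the hook is upright on its stud, and the robot went nowhere near the bystanders. The hand-in returned no verdict.

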